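# Dial open the combination padlock on the parts chest and hold it up

### The arm

A 6-joint arm with a two-finger parallel gripper is mounted at the origin on the work surface. World frame = base frame: x ahead of the robot, y to its left, z up, the work surface at z = 0. Lengths are in mm, angles in rad, forces in N, time in s.
With the tool pointing down it reaches from about 350 to 850 mm from the base axis. Payload 8.1 kg.
Tool frame: the origin (TCP) lies midway between the tips of the shut fingers; the grasp point (between the pads) lies pinch_z behind it (pinch_z is the distance from the TCP to the grasp point, in mm); z points along the fingers, y is the line along which they close (so a half turn about z gives the same grasp; the last joint's range is limited). The gripper opens to 93 mm and grips with 3 to 60 N. Pads are 15 mm wide; open, the fingers measure 128 mm over their backs; the gripper's body (75 mm by 188 mm) begins 65 mm behind the grasp point.
Start: joints at [1.224, 0.13, 1.488, -0, 1.523, -0.085], TCP at [155.27, 579.566, 218.635] pointing down, gripper open.
Joint ranges: [-2.96, 2.96], [-0.89, 2.26], [0.02, 2.5], [-1.34, 4.48], [0, 2.73], [-2.66, 2.66]. Speed limits (rad/s): [2.39, 2.39, 2.79, 3.14, 3.14, 3.14].

### API

Orientations are given as a rotation vector (axis times angle).
In Python, from bench import * gives the robot as it stands. The module is installed in compiled form; this text tells all that it offers.
- The arm moves only by the tool carry_out, never from a script. Its argument "targets" is text: rows parted by semicolons, each of 7 numbers parted by spaces: the turn, a rotation vector about the world's x, y, z in degrees, then the shift along the world's x, y, z in cm, then the closure, from 0 (fully open) to 1 (shut). A call has 1 to 5 rows; each row is the pose to reach, as a shift and turn from the pose commanded when the call began; what a row does not reach only later rows make up. A row lasts 1/12 s, in which the tool goes at most 41.7 mm and 7.16 degrees, less where a joint would pass 70% of its speed; a pose out of reach is approached as far as the arm can. A call with a gripper value outside its range is refused whole. The fingers move at their own pace and stop on an object; the grip force is fixed at half the most. Time passes only in rows, so rows that repeat a pose let the fingers close. It gives the time, the measured TCP pose, the force, the opening and the grip force at its end, in the units of the state.
- sense(): the state, without advancing time (a new reading comes with each control period).
- capture(name): name is "scene" or "top"; returns a dict with "image" (400x640x3 uint8, red, green, blue), "fov_y" (degrees; the focal length in pixels is half the picture's height over the tangent of half this angle, whatever the lens; pixels are square), "cx", "cy" (the principal point, pixels), "R" (3x3) and "t" (3): a world point X has camera coordinates R X + t. Camera axes: x right, y down, z forward; pixel columns grow to the right and rows downward; lengths in mm; the calibration is good to about 2 mm. A picture is of the moment at which its call begins. There is no depth.
- sign_off(): hands the job in; it is judged then, once.
The state is a dict: "t": time; "qpos": joint angles; "dq": joint speeds; "tau": joint torques, N m; "tcp_pos": TCP position; "orientation": TCP orientation; "ft_force": force on the tool from outside, world axes, zero at the start; "torque": the same for the moment, N m; "grip_width": finger opening in mm; "gripper_force": force on a finger pad.
Only numpy, scipy, OpenCV 4.12 (cv2) and the standard library are available. Lean on these libraries where they do the work, as an engineer would, in place of code of your own. Each camera call takes 0.05 s, during which the arm holds its last target. There are 200 camera calls.

### The job

The first numbers of the padlock on the steel parts chest are already dialled in: turn its dial the rest of the way, feeling it click from notch to notch, until the white line rests in the notch at the white index mark beside the shackle. Then pull the lock body back so that the shackle comes all the way out, unhook the open lock from the hasp without disturbing the tools that lie on the lid, and finish still holding it, level with its dial upwards and at least 10 cm above the lid, with nothing but the gripper carrying it.

Things in the scene. Friction and masses are not known exactly. Their poses are not given: they have to be found in the camera images.
- lock_center (a point): Centre of the padlock's laminated steel body, 60 (x) by 50 (y) by 30 mm high, half-way up. Loose, 0.35 to 0.6 kg, lies on its back on the chest's lock plate, hooked through the hasp. x points from body to shackle, z up through the dial. Grip the body across y, fingertips at least 6 mm above its underside (edges of the plate), and pull along its -x.
- dial_grip (a point): Centre, half-way up, of the dial's black knurled knob (30 mm diameter, 16 mm high), over the middle of the lock, 27 mm above lock_center. Below the knob a black skirt, 42 mm diameter, 3 mm thick, lies on the body. A white line runs from the knob's middle to the skirt's rim; fine ticks mark the other nine notches. Turns with the dial, x along the line.
- dial_line (a point): Outer end of the white line on the dial's skirt, 19.6 mm from the dial's axis; turns with the dial.
- index_mark (a point): White index mark on the body's top face at the shackle end, 26 mm from the dial's axis along the lock's +x.
- dial (a joint): Turn of the dial on the lock, rad, growing counter-clockwise seen from above; no stops, either way will do. 0 or a whole turn (6.283): line at the mark, lock can open (about 0.13 rad of play); elsewhere the shackle is blocked. Spring notches every 0.628 rad, 0.03 N m to leave one, draw the dial to their middle when let go. Starts between 0.6 and 2.6. With the shackle out it turns idly.
- shackle (a joint): How far the shackle is out of the body, m: 0 shut, 0.018 fully out. With the dial at the mark it slides against 3 N of friction and stays where it is left; otherwise it is blocked after 1 to 2 mm. Fully out, there are 12 mm between the toe's end and the lock body, and the 5 mm thick hasp passes through this gap, and the lock can then be lifted straight off.
- shackle_bow (a point): Middle of the bow of the U-shaped shackle (8 mm round steel bar, on its centre), 64 mm from lock_center along the lock's +x when shut. Legs at the lock's y = -14 and +14 mm, as high as lock_center. The y = -14 leg (toe) goes through the hasp's eye and is only 6 mm deep in the body when shut; the other never leaves the body.
- hasp_eye (a point): Middle of the hasp's eye, axes as the chest's, 15 mm above the lock plate. Two lugs back to back, upright, together 5 mm thick along x, 29 mm high, y -13.5 to +16.5 mm from here; slot 17 mm wide, 18 high. The 8 mm post at its +y side stands inside the U and catches the bow when the lock is pulled back: hasp then 57 mm (shackle shut) to 75 mm (out) ahead of lock_center.
- chest: Grey steel chest fixed to the bench, 300 (x) by 380 (y) by 100 mm, origin under its middle, lid shut, lid top z = 0.100. Hasp at x = +35 mm. On the lid a 2 mm lock plate (lock's underside at z = 0.102, lock's x along the chest's within 0.06 rad) reaches 6 to 111 mm from the hasp towards -x; its edges, 4 mm high, 27 mm either side of its middle, stop the lock turning but let it slide along x.
- scraper: Bystander, loose on the lid at its +y side: scraper 160 mm long, 60 mm blade, 14 mm wooden grip.
- driver: Bystander, loose on the lid at its -y side: screwdriver 170 mm long, black 26 mm handle.
There are look-alikes about, which are no part of the job. What is shaped like the part that bears lock_center but orange is not meant.

How it is judged:
By the outcome, as a careful person would: the job done as asked, in the order asked, and still so for the second after the job is handed in, while the arm keeps its last pose, push and grip.
It also fails if it takes over 72 s, if anything falls off the work surface, if the arm or the gripper's body presses on something with over 40 N, if the wrist force passes 120 N, or if a joint passes its speed limit or range.

## Working session

There is one attempt and no reset: what is moved stays moved. The work goes in short steps, Python scripts to look and compute and a tool call to move; the robot and the scene stay as the last step left them, time stands still between calls to the robot, and variables do not carry over. Pictures are saved under pics/ and viewed, at most 10 in all, crops included, and the job is handed in when it is done.

Besides the shell and the picture viewer there is one more tool, called after ">>>" by a JSON object that holds its "name" and its "arguments". carry_out: Moves the arm, as the interface text tells. Its arguments: {"type":"object","properties":{"targets":{"type":"string"}},"required":["targets"]}

```bash
mkdir -p pics; cat > h.py <<'E'
from bench import *
import numpy as np, cv2
def K(c):
    f=c["image"].shape[0]/2/np.tan(np.radians(c["fov_y"]/2)); return f
def proj(c,X):
    p=np.array(c["R"])@np.array(X,float)+np.array(c["t"]); f=K(c); return p[0]/p[2]*f+c["cx"],p[1]/p[2]*f+c["cy"]
def ray(c,u,v,z):
    R=np.array(c["R"]);t=np.array(c["t"]);o=-R.T@t;d=R.T@np.array([(u-c["cx"])/K(c),(v-c["cy"])/K(c),1.]);return o+d*(z-o[2])/d[2]
def save(c,n,box=None,s=1):
    im=c["image"]
    if box: im=im[box[1]:box[3],box[0]:box[2]]
    im=cv2.resize(im,None,fx=s,fy=s,interpolation=cv2.INTER_CUBIC); cv2.imwrite("pics/"+n,im[:,:,::-1])
E
python3 - <<'E'
from h import *
s=sense(); print({k:np.round(v,3).tolist() for k,v in s.items()})
a=capture("scene");b=capture("top")
for c in(a,b): print(c["fov_y"],c["cx"],c["cy"],(-np.array(c["R"]).T@np.array(c["t"])).round(0),np.array(c["R"]).round(2).tolist())
im=np.vstack([a["image"],b["image"]]); im=cv2.resize(im,(480,600),interpolation=cv2.INTER_AREA)
save(a,"a.png");save(b,"b.png")
E
```

```text
{'t': 0.0, 'qpos': [1.224, 0.131, 1.489, -0.0, 1.523, -0.085], 'dq': [0.001, 0.0, -0.001, 0.002, -0.001, -0.001], 'tau': [-0.003, -55.985, -49.175, 0.077, 0.036, -0.0], 'tcp_pos': [155.079, 579.031, 217.599], 'orientation': [-0.41, -3.114, 0.003], 'ft_force': [0.543, 0.865, -0.027], 'torque': [0.049, -0.004, -0.031], 'gripper_force': 0.0, 'grip_width': 93.167}
52.712173960513425 326.0981551294523 195.79390424239114 [1132.  616.  649.] [[-0.73, 0.68, -0.0], [0.41, 0.44, -0.8], [-0.54, -0.58, -0.6]]
54.487995563876666 323.25121999664077 198.4942913321502 [595. 100. 966.] [[0.03, -1.0, 0.01], [-1.0, -0.03, -0.04], [0.04, -0.01, -1.0]]
```

View pics/a.png

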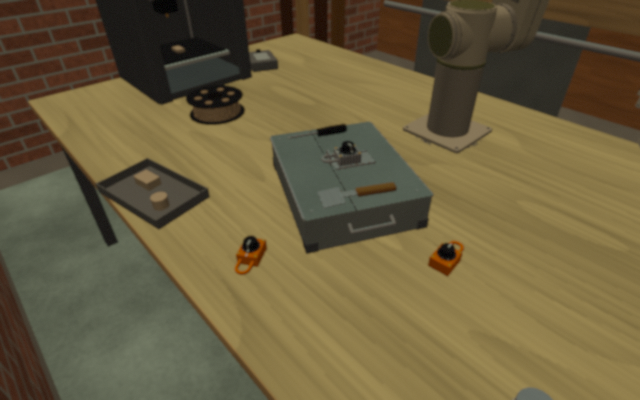

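View pics/b.png

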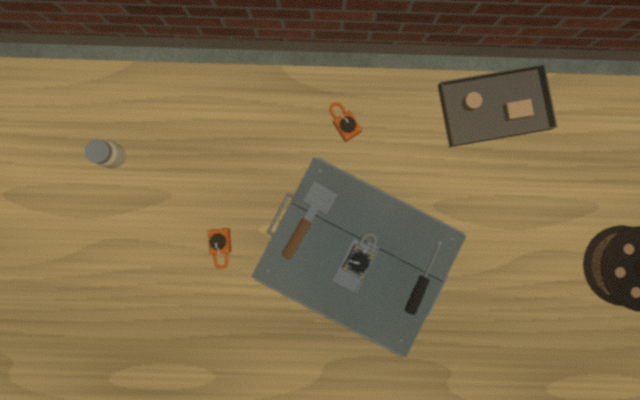

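The scene view shows the chest with the grey lock at about (348,150). The top view shows it at (357,261), with the scraper at (305,220) and the driver at (423,280). Candidates in the top view are the grey lock on the chest (357,261), an orange lock at (346,124) and an orange lock at (219,242). I choose the grey one on the plate and check it in a close crop.

```bash
python3 - <<'E'
from h import *
b=capture("top"); a=capture("scene")
x=b["image"][220:300,315:395]; y=a["image"][125:185,308:388]
x=cv2.resize(x,None,fx=5,fy=5,interpolation=cv2.INTER_CUBIC);y=cv2.resize(y,(400,300),interpolation=cv2.INTER_CUBIC)
y=np.vstack([y,np.zeros((100,400,3),np.uint8)])
cv2.imwrite("pics/c.png",cv2.convertScaleAbs(np.hstack([x,y])[:,:,::-1],alpha=1.5))
# chest corners on lid z=100
cor=[(317,158),(466,236),(406,356),(253,277)]
P=np.array([ray(b,u,v,100)[:2] for u,v in cor]);print(P.round(1).tolist(),P.mean(0),[np.linalg.norm(P[i]-P[i-1]).round(1) for i in range(4)])
print(np.degrees(np.arctan2(*(P[0]-P[3])[::-1])),np.degrees(np.arctan2(*(P[1]-P[2])[::-1])))
E
```

```text
[[723.5, 111.4], [558.2, -225.4], [291.9, -96.1], [455.2, 245.4]] [507.21034476   8.83903211] [np.float64(299.9), np.float64(375.2), np.float64(295.9), np.float64(378.6)]
-26.531158155022116 -25.889128732616395
```

View pics/c.png

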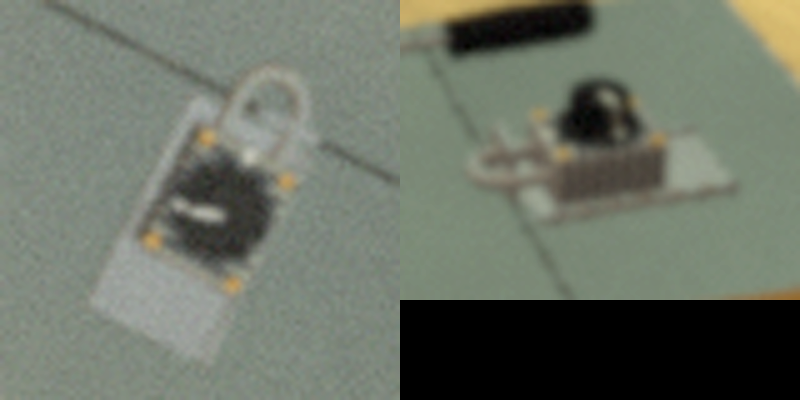

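The crop shows the grey lock with four brass rivets at crop pixels (208,138), (288,181), (152,241) and (234,286). The white line points left, towards (172,204), and the shackle goes up and to the right through the hasp at (250,100). The choice is confirmed.

```bash
python3 - <<'E'
from h import *
b=capture("top"); a=capture("scene")
riv=[]
for n,c,(x0,y0,x1,y1) in(("top",b,(315,220,395,300)),("scene",a,(308,125,388,185))):
    im=c["image"][y0:y1,x0:x1]; hsv=cv2.cvtColor(im,cv2.COLOR_RGB2HSV)
    m=cv2.inRange(hsv,(8,110,90),(28,255,255)); k,l,st,ce=cv2.connectedComponentsWithStats(m)
    for i in range(1,k):
        if st[i,4]>=3:
            u,v=ce[i]+[x0,y0]; print(n,st[i,4],u.round(1),v.round(1),ray(c,u,v,132).round(1))
    if n=="top":
        for z,(lo) in((135,150),):
            g=cv2.cvtColor(im,cv2.COLOR_RGB2GRAY); mm=np.zeros_like(g); cv2.circle(mm,(44,43),10,255,-1)
            m2=((g>95)&(mm>0)).astype(np.uint8); k,l,st,ce=cv2.connectedComponentsWithStats(m2)
            for i in range(1,k): print("line",st[i],ce[i]+[x0,y0])
def R4():
    p=np.array([ray(b,315+u/5-.4,220+v/5-.4,132)[:2] for u,v in((208,138),(288,181),(152,241),(234,286))])
    return p
p=R4();print("ctr",p.mean(0),"yaw",np.degrees(np.arctan2(*((p[0]+p[1]-p[2]-p[3]))[::-1])),np.linalg.norm(p[0]-p[1]),np.linalg.norm(p[0]-p[2]))
tip=ray(b,315+172/5-.4,220+204/5-.4,135)[:2];inn=ray(b,315+222/5-.4,220+214/5-.4,152)[:2]
print("tip",tip,"inn",inn)
print("mark",ray(b,315+250/5-.4,220+158/5-.4,132))
print("tip ang",np.degrees(np.arctan2(*(tip-p.mean(0))[::-1])))
E
```

```text
top 3 355.7 247.3 [529.  23. 132.]
top 5 345.2 267.4 [485.8  44.3 132. ]
line [35 40  1  2  2] [350.  260.5]
line [39 42  5  2  9] [356.22222222 262.44444444]
scene 75 317.3 126.2 [ 469.9 -130.   132. ]
scene 96 383.2 129.4 [352.5   5.8 132. ]
scene 11 383.6 183.8 [545.4 172.  132. ]
ctr [498.25160527  15.78630344] yaw -26.66867236566887 38.76104928994256 49.92914140114531
tip [501.19412273  36.82141997] inn [499.51179929  17.17413063]
mark [521.28667379   3.69995241 132.        ]
tip ang 82.03679812301405
```

Measured values:
- The lock centre is at about (498.3, 15.8), with a yaw of −26.7°.
- The dial line is about 108° counter-clockwise from the mark, which is 3 notches, so I turn it −108°.
- I will start with the finger line (tool y) at yaw about −9°. It then ends across the lock's y at −117°, within the wrist range.

>>> {"name": "carry_out", "arguments": {"targets": "0 0 -25 10.3 -16.9 0 0; 0 0 -25 10.3 -16.9 0 0; 0 0 -25 10.3 -16.9 0 0; 0 0 -25 10.3 -16.9 0 0; 0 0 -25 10.3 -16.9 0 0"}}

```text
t: 0.72
tcp_pos: [259.2, 408.2, 218.5]
orientation: [1.081, 2.949, -0.001]
ft_force: [0.0, 1.0, -0.2]
grip_width: 93.1
gripper_force: 0.0
```

>>> {"name": "carry_out", "arguments": {"targets": "0 0 -25 10.3 -16.9 0 0; 0 0 -25 10.3 -16.9 0 0; 0 0 -25 10.3 -16.9 0 0; 0 0 -25 10.3 -16.9 0 0; 0 0 -25 10.3 -16.9 0 0"}}

```text
t: 1.13
tcp_pos: [362.3, 239.0, 218.9]
orientation: [1.694, 2.644, 0.0]
ft_force: [0.3, -0.2, -0.2]
grip_width: 92.6
gripper_force: 0.0
```

>>> {"name": "carry_out", "arguments": {"targets": "0 0 -25 10.3 -16.9 0 0; 0 0 -25 10.3 -16.9 0 0; 0 0 -25 10.3 -16.9 0 0; 0 0 -25 10.3 -16.9 0 0; 0 0 -25 10.3 -16.9 0 0"}}

```text
t: 1.55
tcp_pos: [465.4, 69.6, 218.9]
orientation: [2.227, 2.214, 0.0]
ft_force: [0.6, 2.1, -0.7]
grip_width: 92.7
gripper_force: 0.0
```

>>> {"name": "carry_out", "arguments": {"targets": "0 0 -9 3.4 -5.7 -2 0; 0 0 -9 3.4 -5.7 -2 0; 0 0 -9 3.4 -5.7 -2 0; 0 0 -9 3.4 -5.7 -2 0; 0 0 -9 3.4 -5.7 -2 0"}}

```text
t: 1.97
tcp_pos: [498.0, 15.9, 198.7]
orientation: [-2.388, -2.04, 0.0]
ft_force: [-0.2, 0.9, 0.1]
grip_width: 93.1
gripper_force: 0.0
```

>>> {"name": "carry_out", "arguments": {"targets": "0 0 0 0 0 -2 0.2; 0 0 0 0 0 -4 0.2; 0 0 0 0 0 -5.9 0.3; 0 0 0 0 0 -5.9 0.4; 0 0 0 0 0 -5.9 0.5"}}

```text
t: 2.38
tcp_pos: [497.3, 16.8, 139.5]
orientation: [-2.386, -2.042, 0.002]
ft_force: [0.1, 0.7, 0.4]
grip_width: 64.2
gripper_force: 0.0
```

>>> {"name": "carry_out", "arguments": {"targets": "0 0 0 0 0 0 0.55; 0 0 0 0 0 0 0.6; 0 0 0 0 0 0 0.65; 0 0 0 0 0 0 0.7; 0 0 0 0 0 0 0.75"}}

```text
t: 2.8
tcp_pos: [498.7, 15.5, 140.4]
orientation: [2.388, 2.04, 0.001]
ft_force: [0.6, 0.1, -0.3]
grip_width: 30.9
gripper_force: 0.0
```

>>> {"name": "carry_out", "arguments": {"targets": "0 0 0 0 0 0 1; 0 0 0 0 0 0 1; 0 0 0 0 0 0 1; 0 0 0 0 0 0 1; 0 0 0 0 0 0 1"}}

```text
t: 3.22
tcp_pos: [498.9, 15.5, 140.3]
orientation: [2.388, 2.039, 0.002]
ft_force: [2.0, -0.1, 5.3]
grip_width: 29.3
gripper_force: 30.0
```

```bash
python3 - <<'E'
from h import *
s=sense(); print({k:np.round(s[k],3).tolist() for k in("t","tcp_pos","orientation","ft_force","torque","grip_width","gripper_force")})
a=capture("scene"); b=capture("top")
x=cv2.resize(a["image"][105:195,298:398],(400,360),interpolation=cv2.INTER_CUBIC);y=cv2.resize(b["image"][215:305,305:405],(400,360),interpolation=cv2.INTER_CUBIC)
cv2.imwrite("pics/d.png",cv2.convertScaleAbs(np.hstack([x,y])[:,:,::-1],alpha=1.5))
E
```

```text
{'t': 3.217, 'tcp_pos': [498.937, 15.466, 140.341], 'orientation': [2.388, 2.039, 0.002], 'ft_force': [1.97, -0.075, 5.296], 'torque': [-0.077, -0.204, 0.021], 'grip_width': 29.272, 'gripper_force': 30.001}
```

View pics/d.png

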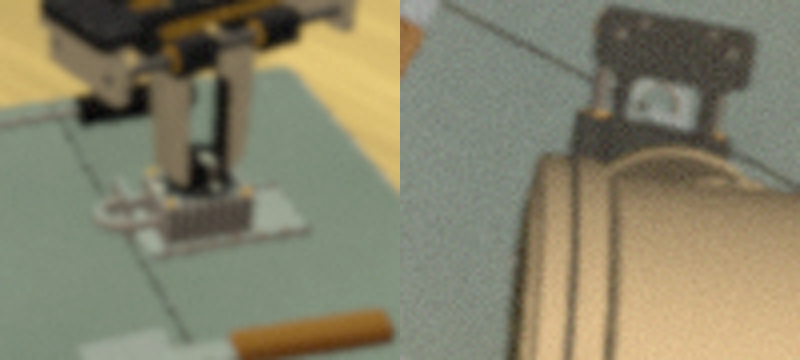

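The left crop shows the fingers closed on the black knob at (205,165), with the body undisturbed. I turn the dial 108° clockwise.

>>> {"name": "carry_out", "arguments": {"targets": "0 0 -5.4 0 0 0 1; 0 0 -10.8 0 0 0 1; 0 0 -16.2 0 0 0 1; 0 0 -21.6 0 0 0 1; 0 0 -27 0 0 0 1"}}

```text
t: 3.73
tcp_pos: [499.0, 15.4, 140.3]
orientation: [2.802, 1.419, 0.002]
ft_force: [2.9, -0.4, 5.3]
grip_width: 29.0
gripper_force: 30.0
```

>>> {"name": "carry_out", "arguments": {"targets": "0 0 -5.4 0 0 0 1; 0 0 -10.8 0 0 0 1; 0 0 -16.2 0 0 0 1; 0 0 -21.6 0 0 0 1; 0 0 -27 0 0 0 1"}}

```text
t: 4.15
tcp_pos: [499.1, 15.3, 140.3]
orientation: [3.056, 0.726, 0.003]
ft_force: [2.7, -0.8, 3.6]
grip_width: 29.3
gripper_force: 30.0
```

>>> {"name": "carry_out", "arguments": {"targets": "0 0 -5.4 0 0 0 1; 0 0 -10.8 0 0 0 1; 0 0 -16.2 0 0 0 1; 0 0 -21.6 0 0 0 1; 0 0 -27 0 0 0 1"}}

```text
t: 4.57
tcp_pos: [499.2, 15.1, 140.3]
orientation: [3.141, -0.008, 0.003]
ft_force: [3.2, -1.9, 4.9]
grip_width: 29.3
gripper_force: 30.0
```

>>> {"name": "carry_out", "arguments": {"targets": "0 0 -5.4 0 0 0 1; 0 0 -10.8 0 0 0 1; 0 0 -16.2 0 0 0 1; 0 0 -21.6 0 0 0 1; 0 0 -27 0 0 0 1"}}

```text
t: 4.98
tcp_pos: [499.2, 15.0, 140.4]
orientation: [3.053, -0.741, 0.004]
ft_force: [3.0, -1.8, 3.8]
grip_width: 29.1
gripper_force: 30.0
```

>>> {"name": "carry_out", "arguments": {"targets": "0 0 0 0 0 0 1; 0 0 0 0 0 0 1; 0 0 0 0 0 0 0.7; 0 0 0 0 0 0 0.6; 0 0 0 0 0 0 0.4"}}

```text
t: 5.4
tcp_pos: [497.4, 15.8, 138.9]
orientation: [-3.056, 0.729, 0.003]
ft_force: [-0.3, 0.5, -1.3]
grip_width: 38.4
gripper_force: 0.0
```

>>> {"name": "carry_out", "arguments": {"targets": "0 0 0 0 0 3 0; 0 0 0 -3 0 5 0; 0 0 0 -7 0 5 0; 0 0 0 -11 0 5 0; 0 0 0 -14 0 5 0"}}

```text
t: 5.82
tcp_pos: [355.3, 16.0, 188.4]
orientation: [3.056, -0.73, -0.005]
ft_force: [-0.4, -0.3, 1.1]
grip_width: 71.2
gripper_force: 0.0
```

```bash
python3 - <<'E'
from h import *
a=capture("scene"); b=capture("top")
x=cv2.resize(a["image"][125:185,308:388],(400,300),interpolation=cv2.INTER_CUBIC);y=cv2.resize(b["image"][220:300,315:395],(400,400),interpolation=cv2.INTER_CUBIC)
x=np.vstack([x,np.zeros((100,400,3),np.uint8)])
cv2.imwrite("pics/e.png",cv2.convertScaleAbs(np.hstack([y,x])[:,:,::-1],alpha=1.5))
for c in(b,a):print([np.round(proj(c,p),1).tolist() for p in((498.3,15.8,132),(498.3+26*np.cos(.465),15.8-26*np.sin(.465),132))])
E
```

```text
[[358.7, 261.9], [364.4, 251.1]]
[[348.0, 149.8], [338.0, 151.3]]
```

View pics/e.png

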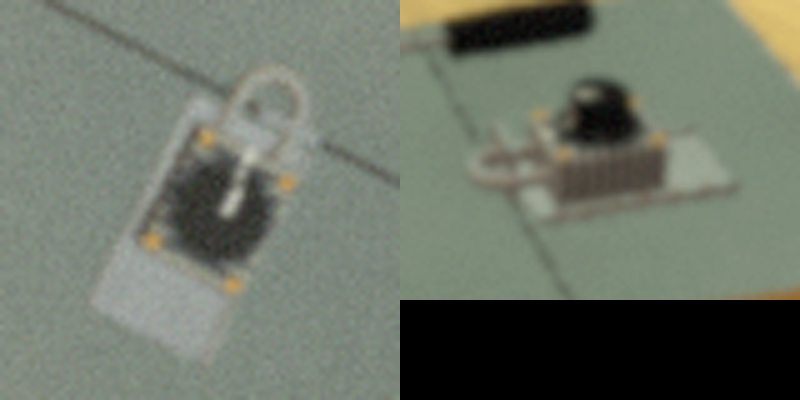

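The dial line now runs from crop pixel (228,212) to (247,165), directly in line with the index mark at (250,155). The lock and tools have not moved. Next I go back over the lock, descend and grip the body.

>>> {"name": "carry_out", "arguments": {"targets": "0 0 0 4 0 0 0.15; 0 0 0 8 0 0 0.15; 0 0 0 12 0 0 0.15; 0 0 0 14 0 0 0.15; 0 0 0 14 0 0 0.15"}}

```text
t: 6.33
tcp_pos: [500.8, 15.7, 187.8]
orientation: [-3.055, 0.731, 0.004]
ft_force: [0.2, 0.1, 0.3]
grip_width: 78.7
gripper_force: 0.0
```

>>> {"name": "carry_out", "arguments": {"targets": "0 0 0 0 0 -2.5 0.15; 0 0 0 0 0 -5 0.15; 0 0 0 0 0 -6.5 0.15; 0 0 0 0 0 -7.8 0.15; 0 0 0 0 0 -7.8 0.15"}}

```text
t: 6.75
tcp_pos: [495.1, 15.9, 107.4]
orientation: [3.054, -0.731, -0.012]
ft_force: [-1.6, -0.4, -1.4]
grip_width: 79.6
gripper_force: 0.0
```

>>> {"name": "carry_out", "arguments": {"targets": "0 0 0 0 0 0 0.25; 0 0 0 0 0 0 0.35; 0 0 0 0 0 0 0.4; 0 0 0 0 0 0 0.45; 0 0 0 0 0 0 0.5"}}

```text
t: 7.17
tcp_pos: [498.9, 15.5, 112.6]
orientation: [-3.055, 0.733, -0.002]
ft_force: [-2.0, -5.2, 2.9]
grip_width: 50.1
gripper_force: 3.2
```

>>> {"name": "carry_out", "arguments": {"targets": "0 0 0 0 0 0 0.6; 0 0 0 0 0 0 0.8; 0 0 0 0 0 0 1; 0 0 0 0 0 0 1; 0 0 0 0 0 0 1"}}

```text
t: 7.58
tcp_pos: [498.8, 15.4, 112.6]
orientation: [-3.055, 0.733, -0.002]
ft_force: [-1.5, 0.4, 6.6]
grip_width: 50.0
gripper_force: 30.0
```

>>> {"name": "carry_out", "arguments": {"targets": "0 0 0 -0.18 0.09 0 1; 0 0 0 -0.36 0.18 0 1; 0 0 0 -0.54 0.27 0 1; 0 0 0 -0.72 0.36 0 1; 0 0 0 -0.9 0.45 0 1"}}

```text
t: 8.0
tcp_pos: [490.5, 19.8, 112.6]
orientation: [-3.055, 0.733, -0.005]
ft_force: [4.6, -2.2, 3.7]
grip_width: 49.2
gripper_force: 30.0
```

>>> {"name": "carry_out", "arguments": {"targets": "0 0 0 -0.09 0.045 0 1; 0 0 0 -0.18 0.09 0 1; 0 0 0 -0.27 0.135 0 1; 0 0 0 -0.36 0.18 0 1; 0 0 0 -0.45 0.225 0 1"}}

```text
t: 8.42
tcp_pos: [486.4, 21.9, 112.6]
orientation: [-3.055, 0.734, -0.006]
ft_force: [6.6, -2.0, 2.4]
grip_width: 49.7
gripper_force: 30.0
```

>>> {"name": "carry_out", "arguments": {"targets": "0 0 0 -0.09 0.045 0 1; 0 0 0 -0.18 0.09 0 1; 0 0 0 -0.27 0.135 0 1; 0 0 0 -0.36 0.18 0 1; 0 0 0 -0.45 0.225 0 1"}}

```text
t: 8.83
tcp_pos: [481.9, 24.1, 112.6]
orientation: [-3.055, 0.734, -0.006]
ft_force: [7.3, -3.2, 1.4]
grip_width: 49.9
gripper_force: 30.0
```

>>> {"name": "carry_out", "arguments": {"targets": "0 0 0 -0.09 0.045 0 1; 0 0 0 -0.18 0.09 0 1; 0 0 0 -0.27 0.135 0 1; 0 0 0 -0.27 0.135 0 1; 0 0 0 -0.27 0.135 0 1"}}

```text
t: 9.25
tcp_pos: [479.0, 25.6, 112.6]
orientation: [-3.055, 0.733, -0.006]
ft_force: [5.1, -2.6, 1.5]
grip_width: 49.8
gripper_force: 30.0
```

>>> {"name": "carry_out", "arguments": {"targets": "0 0 0 -0.09 0.045 0 1; 0 0 0 -0.18 0.09 0 1; 0 0 0 -0.27 0.135 0 1; 0 0 0 -0.36 0.18 0 1; 0 0 0 -0.36 0.18 0 1"}}

```text
t: 9.67
tcp_pos: [475.4, 27.4, 112.6]
orientation: [-3.055, 0.733, -0.006]
ft_force: [6.5, -2.4, 1.3]
grip_width: 49.3
gripper_force: 30.0
```

>>> {"name": "carry_out", "arguments": {"targets": "0 0 0 -0.09 0.045 0 1; 0 0 0 -0.18 0.09 0 1; 0 0 0 -0.18 0.09 0 1"}}

```text
t: 9.92
tcp_pos: [473.7, 28.3, 112.6]
orientation: [-3.055, 0.733, -0.006]
ft_force: [6.0, -1.9, 1.7]
grip_width: 50.0
gripper_force: 30.0
```

>>> {"name": "carry_out", "arguments": {"targets": "0 0 0 -0.09 0.045 0 1; 0 0 0 -0.18 0.09 0 1; 0 0 0 -0.18 0.09 0 1"}}

```text
t: 10.17
tcp_pos: [472.4, 28.9, 112.6]
orientation: [3.055, -0.734, 0.008]
ft_force: [10.4, -3.9, -1.5]
grip_width: 49.8
gripper_force: 30.0
```

>>> {"name": "carry_out", "arguments": {"targets": "0 0 0 -0.09 0.045 0 1; 0 0 0 -0.18 0.09 0 1; 0 0 0 -0.18 0.09 0 1"}}

```text
t: 10.42
tcp_pos: [472.2, 29.1, 112.7]
orientation: [3.054, -0.734, 0.014]
ft_force: [19.2, -8.0, -8.2]
grip_width: 49.8
gripper_force: 30.0
```

```bash
python3 - <<'E'
from h import *
s=sense(); print({k:np.round(s[k],3).tolist() for k in("t","tcp_pos","orientation","ft_force","grip_width")})
a=capture("scene")
x=cv2.resize(a["image"][115:190,298:398],(800,600),interpolation=cv2.INTER_CUBIC)
cv2.imwrite("pics/f.png",cv2.convertScaleAbs(x[:,:,::-1],alpha=1.5))
E
```

```text
{'t': 10.417, 'tcp_pos': [472.188, 29.065, 112.715], 'orientation': [3.054, -0.734, 0.014], 'ft_force': [19.18, -8.007, -8.163], 'grip_width': 49.849}
```

View pics/f.png

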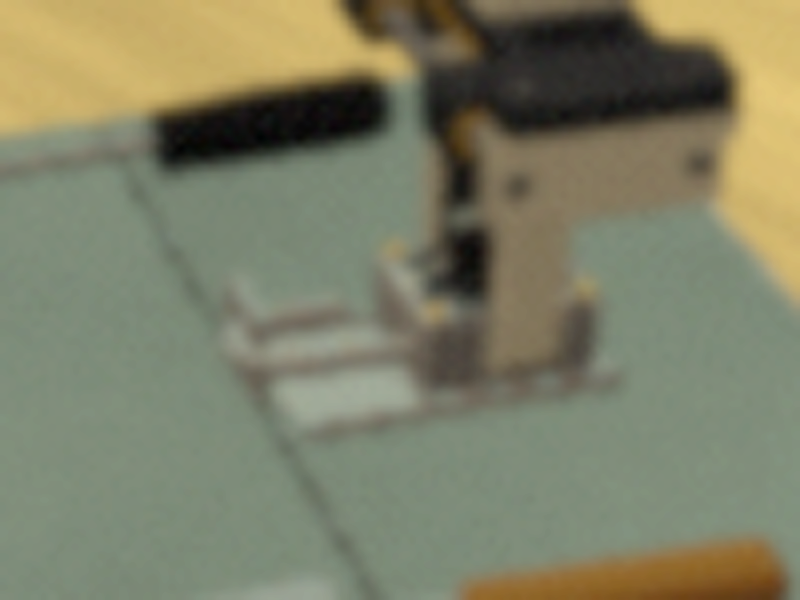

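The shackle is fully out. The free toe end is visible at about (350,310), with a gap before the body's front face at (385,300), and the force has risen to about 21 N at the stop. I push forward 39 mm so that the hasp stands in the gap.

>>> {"name": "carry_out", "arguments": {"targets": "0 0 0 0.45 -0.22 0 1; 0 0 0 0.9 -0.45 0 1; 0 0 0 1.35 -0.67 0 1; 0 0 0 1.8 -0.9 0 1; 0 0 0 2.25 -1.12 0 1"}}

```text
t: 10.88
tcp_pos: [489.4, 20.9, 112.6]
orientation: [-3.053, 0.732, 0.007]
ft_force: [-13.7, 7.3, 19.9]
grip_width: 50.0
gripper_force: 30.0
```

>>> {"name": "carry_out", "arguments": {"targets": "0 0 0 0.45 -0.22 0 1; 0 0 0 0.9 -0.44 0 1; 0 0 0 1.25 -0.62 0 1; 0 0 0 1.52 -0.77 0 1; 0 0 0 1.52 -0.77 0 1"}}

```text
t: 11.3
tcp_pos: [505.3, 13.0, 112.6]
orientation: [-3.053, 0.732, 0.005]
ft_force: [-8.8, 5.3, 15.4]
grip_width: 49.9
gripper_force: 30.0
```

```bash
python3 - <<'E'
from h import *
s=sense(); print({k:np.round(s[k],3).tolist() for k in("t","tcp_pos","orientation","ft_force","torque","grip_width")})
a=capture("scene")
x=cv2.resize(a["image"][115:190,288:388],(800,600),interpolation=cv2.INTER_CUBIC)
cv2.imwrite("pics/g.png",cv2.convertScaleAbs(x[:,:,::-1],alpha=1.5))
E
```

```text
{'t': 11.3, 'tcp_pos': [505.262, 12.962, 112.564], 'orientation': [-3.053, 0.732, 0.005], 'ft_force': [-8.821, 5.334, 15.423], 'torque': [0.759, 1.74, -0.026], 'grip_width': 49.878}
```

View pics/g.png

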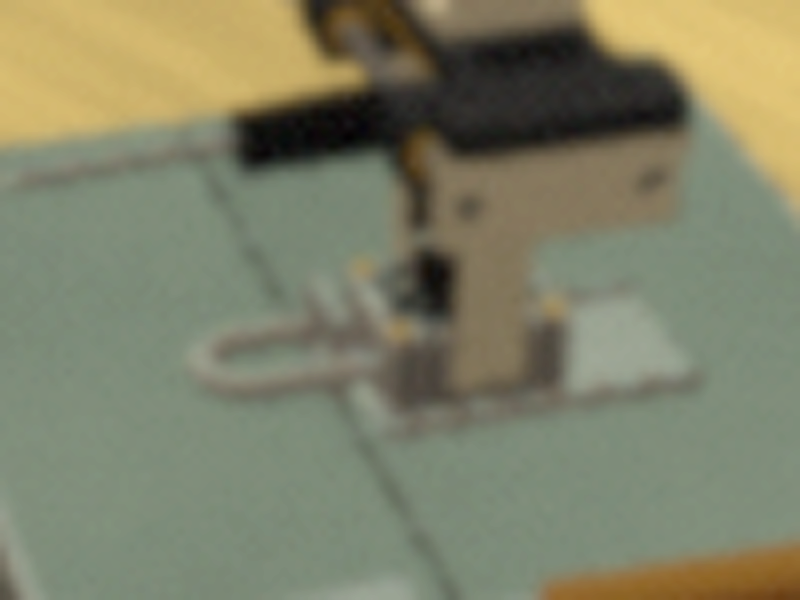

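The U reaches past the hasp. The lug is at (325,300), just ahead of the body's front face at (370,310). The lock has moved 36.7 mm of the 39 needed, so I go 2 mm further and then raise gently, watching the force.

>>> {"name": "carry_out", "arguments": {"targets": "0 0 0 0.09 -0.045 0.05 1; 0 0 0 0.18 -0.09 0.1 1; 0 0 0 0.2 -0.1 0.2 1; 0 0 0 0.2 -0.1 0.2 1"}}

```text
t: 11.68
tcp_pos: [507.0, 11.1, 112.7]
orientation: [-3.055, 0.733, 0.004]
ft_force: [-2.7, 1.0, 0.3]
grip_width: 49.7
gripper_force: 30.0
```

```bash
python3 - <<'E'
from h import *
s=sense(); print({k:np.round(s[k],3).tolist() for k in("t","tcp_pos","orientation","ft_force","torque","grip_width")})
E
```

```text
{'t': 11.683, 'tcp_pos': [506.986, 11.084, 112.689], 'orientation': [-3.055, 0.733, 0.004], 'ft_force': [-2.706, 1.045, 0.255], 'torque': [0.409, 0.613, 0.008], 'grip_width': 49.748}
```

>>> {"name": "carry_out", "arguments": {"targets": "0 0 0 0 0 0.15 1; 0 0 0 0 0 0.3 1; 0 0 0 0 0 0.45 1; 0 0 0 0 0 0.6 1; 0 0 0 0 0 0.6 1"}}

```text
t: 12.1
tcp_pos: [508.3, 10.4, 119.8]
orientation: [3.055, -0.734, 0.0]
ft_force: [1.3, 0.2, -5.5]
grip_width: 49.5
gripper_force: 30.0
```

The load now equals the lock's weight (about 5.5 N), and at 7 mm up the toe would already have hit the top of the eye, so it is free. I back off 1 mm and lift.

>>> {"name": "carry_out", "arguments": {"targets": "0 0 0 -0.09 0.045 0.2 1; 0 0 0 -0.09 0.045 0.7 1; 0 0 0 -0.09 0.045 1.2 1; 0 0 0 -0.09 0.045 1.7 1; 0 0 0 -0.09 0.045 2.2 1"}}

```text
t: 12.52
tcp_pos: [507.6, 10.9, 142.5]
orientation: [-3.055, 0.733, -0.001]
ft_force: [0.5, 0.3, -5.2]
grip_width: 49.9
gripper_force: 30.0
```

>>> {"name": "carry_out", "arguments": {"targets": "0 0 0 0 0 0.5 1; 0 0 0 0 0 1.2 1; 0 0 0 0 0 2.2 1; 0 0 0 0 0 3.4 1; 0 0 0 0 0 4.6 1"}}

```text
t: 12.93
tcp_pos: [507.4, 11.0, 189.0]
orientation: [-3.055, 0.733, -0.0]
ft_force: [0.1, -0.2, -5.6]
grip_width: 49.4
gripper_force: 30.0
```

>>> {"name": "carry_out", "arguments": {"targets": "0 0 0 0 0 1.3 1; 0 0 0 0 0 2.6 1; 0 0 0 0 0 3.9 1; 0 0 0 0 0 5.2 1; 0 0 0 0 0 6.5 1"}}

```text
t: 13.35
tcp_pos: [507.4, 11.0, 254.2]
orientation: [-3.055, 0.733, -0.001]
ft_force: [0.1, 0.4, -5.9]
grip_width: 49.7
gripper_force: 30.0
```

>>> {"name": "carry_out", "arguments": {"targets": "0 0 0 0 0 1 1; 0 0 0 0 0 2 1; 0 0 0 0 0 2 1; 0 0 0 0 0 2 1; 0 0 0 0 0 2 1"}}

```text
t: 13.77
tcp_pos: [507.1, 11.0, 271.8]
orientation: [3.055, -0.733, -0.002]
ft_force: [0.5, -0.6, -4.8]
grip_width: 49.6
gripper_force: 30.0
```

```bash
python3 - <<'E'
from h import *
s=sense(); print({k:np.round(s[k],3).tolist() for k in("t","tcp_pos","orientation","ft_force","torque","grip_width","gripper_force")})
a=capture("scene")
save(a,"i.png",(258,40,418,160),5)
E
```

```text
{'t': 13.767, 'tcp_pos': [507.06, 10.99, 271.844], 'orientation': [3.055, -0.733, -0.002], 'ft_force': [0.488, -0.592, -4.839], 'torque': [0.064, 0.215, 0.003], 'grip_width': 49.592, 'gripper_force': 29.998}
```

View pics/i.png

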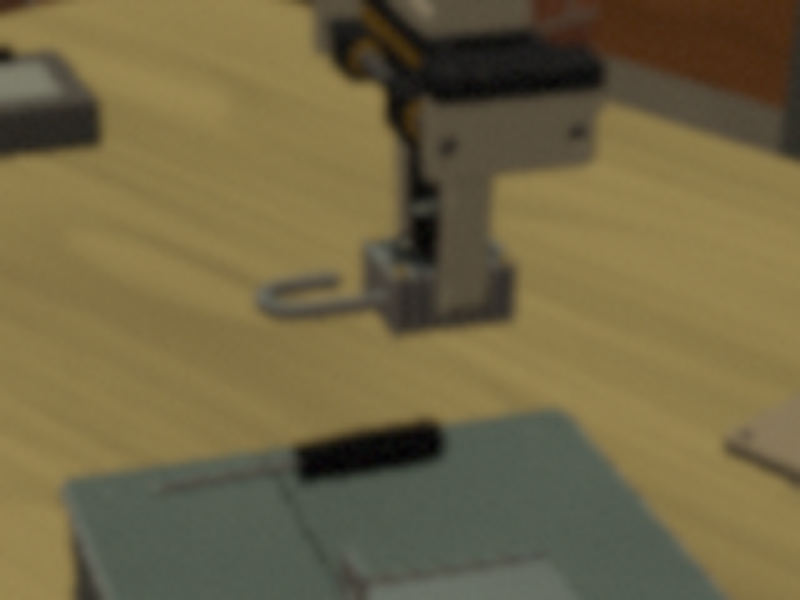

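The lock hangs level and open in the gripper, about 16 cm above the lid (body at (445,290), toe free at (335,280)). The driver has not moved and the hasp is clear, so I hand the job in.

```bash
python3 -c "
from bench import *
print(sign_off())"
```

```text
the job is handed in; nothing more can be done
None
```

I turned the padlock's dial to the index mark, pulled the shackle fully out, unhooked the lock and handed the job in at about 14 s with the gripper holding it level, dial up, about 16 cm above the lid; the driver looked unmoved, but I took no last look at the scraper.

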